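# Clear the jammed lens chute

### The job

The little feed chute is blocked by a date stamp with a wooden knob that has dropped between its rails. Lift the stamp out so that the two lens barrels behind it slide down to the end stop, and stand the stamp upright inside the red tray, setting it down rather than dropping it.

Things in the scene. Friction and masses are not known exactly. Their poses are not given: they have to be found in the camera images.
- stamp: hand stamp, 62 mm high, 0.06 kg: grey base 26 x 44 x 12 mm, thin stem, round wooden knob 26 mm wide from 33 to 62 mm above the underside. Origin: centre of the underside; z up through the knob, x across the 26 mm side, y along the 44 mm. It stands loose in the chute, leaning 9 degrees downhill, x across the chute, base sunk 5 mm between the rails; lifts straight up by the knob.
- chute: fixed gravity chute, 237 x 69 mm: two white rails, side plates 10 mm higher. Origin: on the bench below the jammed stamp; x points uphill along it, y across, z up. Rail tops are 36 mm above the origin and rise 9 degrees towards +x. End stop: upright plate at the low end, face at x = -74 mm, 32 mm above the rails. The barrels wait uphill of the stamp, tops 34 mm above the rails.
- lens_rear: the uphill one of two black lens barrels on the chute's rails, 53 mm in diameter, 34 mm high, tilted 9 degrees with the rails; origin: centre of its underside. Starts near x = +100 mm of the chute's frame, behind the front barrel. With the stamp out, both slide down by themselves: the front one to the stop, this one against it, to rest near x = +4 mm.
- red_tray: fixed red plastic tray, 110 x 110 mm outside, 22 mm high, walls and floor 4 mm thick; origin: centre of its underside, z up. A blue tray of the same size with a dust cap in it stands to its left or right and is not meant.
Things that resemble listed ones, but are neither listed nor needed, are in the scene too. What is shaped like the lens_rear but pink is not meant.

How it is judged:
By the outcome, as a careful person would: the job done as asked, in the order asked, and still so for the second after the job is handed in, with the robot touching nothing.
It also fails if it takes over 35 s, if anything falls off the work surface, if the arm or the gripper's body presses on something with over 40 N, if the wrist force passes 120 N, or if a joint passes its speed limit or range.

### The arm

A 7-joint arm with a two-finger parallel gripper is mounted at the origin on a cart in front of the work surface, level with it; the furniture and walls round the work are solid. World frame = base frame: x ahead of the robot, y to its left, z up, the work surface at z = 0. Lengths are in m, angles in rad, forces in N, time in s.
With the tool pointing down it reaches from about 0.4 to 0.85 m from the base axis. Payload 6.9 kg.
Tool frame: the origin (TCP) lies at the very end of the fingers, on their centre line; the grasp point (between the pads) lies arm.tcp_to_grasp behind it (arm.tcp_to_grasp is the distance from the TCP to the grasp point, in m); z points along the fingers, y is the direction in which the jaws open and shut (so a half turn about z gives the same grasp; the last joint's range is limited). The gripper opens to 85 mm and grips with 20 to 120 N. Pads are 22 mm wide; open, the fingers measure 114 mm over their backs; the gripper's body (76 mm by 85 mm) begins 54 mm behind the grasp point. The pads swing forward as they close: fully open they stand 13 mm farther back than shut.
Start: joints at [-1.208, 0.507, -0.238, 1.5, 0.126, 1.149, -0.155], TCP at [0.159, 0.604, 0.231] pointing down, gripper open.
Joint ranges: [-3.08, 3.08], [-0.24, 2.05], [-1.43, 1.35], [0, 2.5], [-1.52, 4.66], [0.17, 1.96], [-2.89, 2.89]. Speed limits (rad/s): [2.39, 2.39, 3.14, 3.14, 3.14, 3.14, 3.14].

### API

Orientations are given as a unit quaternion [w, x, y, z].
In Python, from rig import read_state, vision, job, arm gives the robot as it stands.
- The arm moves only by the shell command python3 -m handwheel 'ROWS' [FORCE]. ROWS is JSON, a list of rows, each an object of numbers: "x", "y", "z": the shift along the tool's x, y, z in units of 25 mm (1.0 is 25 mm); "ax", "ay", "az": the turn, a rotation vector about the tool's x, y, z in rad; "grip": the finger opening in mm, from 0 to 85.4. In form: [{"x": .., "y": .., "z": .., "ax": .., "ay": .., "az": .., "grip": ..}, ...]. A call has 1 to 20 rows; each row shifts and turns the commanded pose from where the row before left it, along the tool's axes as they then stand; what a row does not reach is not made up. A row lasts 1/8 s, in which the tool goes at most 62.5 mm and 10.7 degrees, less where a joint would pass 70% of its speed; a pose out of reach is approached as far as the arm can. A call is refused whole if a number of a shift passes 1 or a number of a turn 0.188, either way. A call with a gripper value outside its range is refused whole. The fingers move at their own pace and stop on an object; FORCE is the grip in N (left out, the last holds). Time passes only in rows, so rows that do not move let the fingers close. It gives the time, the measured TCP pose, the force and the opening at its end, in the units of the state.
- read_state(): the state, without advancing time (a new reading comes with each control period).
- vision.read_camera(name): name is "scene" or "top" or "wrist"; returns a dict with "pixels" (400x640x3 uint8, red, green, blue), "range_z" (400x640 float32, m along the optical axis (not along the pixel's ray), 0 where there is no reading), "fx", "fy", "cx", "cy" (pixels), "rvec" (rotation vector, rad) and "tvec" (3), from world to camera coordinates, as OpenCV has them. Camera axes: x right, y down, z forward; pixel columns grow to the right and rows downward; lengths in m; the calibration is good to about 2 mm. A picture is of the moment at which its call begins.
- job.finish_job(): hands the job in, once; it reports no verdict.
The state is a dict: "time": time; "qpos": joint angles; "dq": joint speeds; "joint_torque": joint torques, N m; "ee_pos": TCP position; "eef_rot": TCP orientation; "contact_force": force on the tool from outside, world axes, zero at the start; "ft_torque": the same for the moment, N m; "width": opening from 0.0 (shut) to 1.0 (fully open).
Only numpy, scipy, OpenCV 4.12 (cv2) and the standard library are available. Lean on these libraries where they do the work, as an engineer would, in place of code of your own. Each camera call takes 0.05 s, during which the arm holds its last target. There are 200 camera calls.

## Working session

There is one attempt and no reset: what is moved stays moved. The work goes in short steps, Python scripts to look and compute and a shell command to move; the robot and the scene stay as the last step left them, time stands still between calls to the robot, and variables do not carry over. Pictures are saved under pics/ and viewed, about 8 in all and at most 12, crops included, and the job is handed in when it is done.

```bash
mkdir -p pics; cat > h.py <<'E'
import numpy as np, cv2, pickle
from rig import read_state, vision, job, arm
def cam(n):
    c=vision.read_camera(n); pickle.dump(c,open(f'/tmp/{n}.pkl','wb')); return c
def load(n): return pickle.load(open(f'/tmp/{n}.pkl','rb'))
def world(c):
    R=cv2.Rodrigues(np.array(c['rvec'],float))[0]; t=np.array(c['tvec'],float).ravel()
    z=c['range_z']; v,u=np.mgrid[:z.shape[0],:z.shape[1]]
    P=np.dstack([(u-c['cx'])/c['fx']*z,(v-c['cy'])/c['fy']*z,z])
    return (P-t)@R
def save(c,f,crop=None,s=1):
    p=c['pixels'][:,:,::-1]
    if crop: u0,v0,u1,v1=crop; p=p[v0:v1,u0:u1]
    cv2.imwrite(f,cv2.resize(p,None,fx=s,fy=s,interpolation=cv2.INTER_CUBIC))
E
python3 - <<'E'
from h import *
s=read_state(); print(s, arm.tcp_to_grasp)
for n in('scene','top'):
    c=cam(n); save(c,f'pics/{n}1.png')
    R=cv2.Rodrigues(np.array(c['rvec'],float))[0]; print(n,-R.T@np.ravel(c['tvec']),R.round(2).tolist(),c['fx'])
E
```

```text
{'time': 0.0, 'qpos': array([-1.20748789,  0.50832937, -0.23753589,  1.50113939,  0.12571352,
        1.14890452, -0.15481553]), 'dq': array([-0.00169084,  0.00083438, -0.00088232, -0.0007605 , -0.00317571,
       -0.00035284,  0.00070681]), 'joint_torque': array([-9.66428088e-04, -6.20589066e+01, -2.18698516e+00, -2.49659783e+01,
        1.26368375e-02,  1.18548190e-02, -2.77781152e-05]), 'ee_pos': array([0.1592961 , 0.60383411, 0.23043306]), 'eef_rot': array([-9.37122290e-05,  1.28538667e-01,  9.91704095e-01, -8.89466557e-04]), 'contact_force': array([-0.10033658, -0.1538997 ,  0.19702454]), 'ft_torque': array([0.07029814, 0.02587159, 0.01262036]), 'width': 1.0012957260961934} 0.0187
scene [ 0.1552254  -0.89454792  0.49675299] [[0.86, -0.51, -0.01], [-0.25, -0.4, -0.88], [0.44, 0.76, -0.47]] 438.78586739822464
top [ 0.39908475 -0.15568726  1.01076461] [[-0.0, -1.0, 0.01], [-0.98, -0.0, -0.18], [0.18, -0.01, -0.98]] 449.0080647128529
```

View pics/scene1.png

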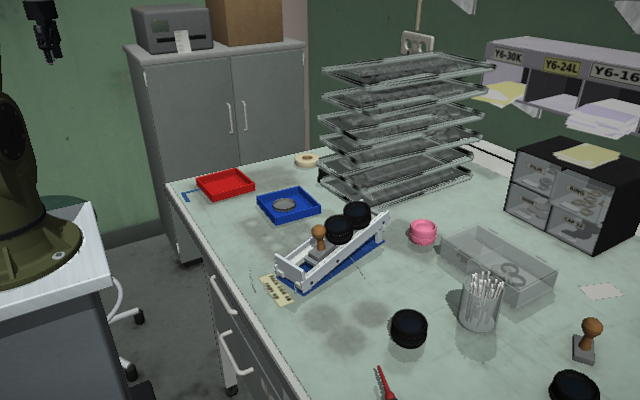

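View pics/top1.png

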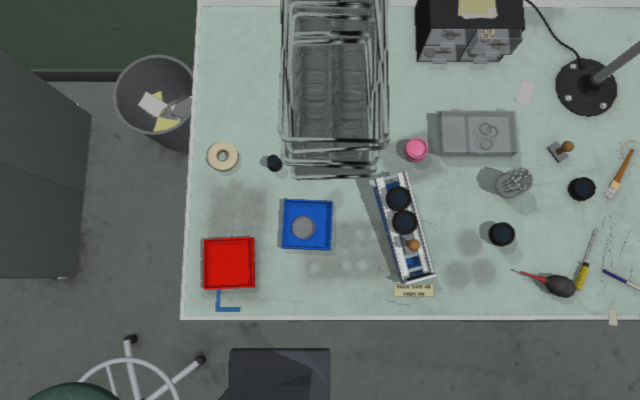

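The scene view shows the chute with the jammed stamp's knob at scene (319,232) / top (413,245). Possible mix-ups are the second stamp at top (567,147), the loose black barrels at top (501,234), (581,188) and (274,162), the pink ring at (416,150), and the blue tray at (306,224) against the red one at (229,263). I choose the stamp in the chute and the red tray.

```bash
python3 - <<'E'
from h import *
for n,box in(('top',(360,165,445,290)),('scene',(265,195,400,300))):
    c=load(n); W=world(c); hsv=cv2.cvtColor(c['pixels'],cv2.COLOR_RGB2HSV)
    u0,v0,u1,v1=box; M=np.zeros(hsv.shape[:2],bool); M[v0:v1,u0:u1]=1
    h,s,v=hsv[...,0],hsv[...,1],hsv[...,2]
    print(n)
    k=M&(h>5)&(h<20)&(s>110)&(v>60); k=cv2.morphologyEx(k.astype(np.uint8),cv2.MORPH_OPEN,np.ones((3,3)))>0
    P=W[k]; print('knob',k.sum(),np.argwhere(k).mean(0),np.median(P,0),P.min(0),P.max(0))
    b=M&(v<45)&(W[...,2]>0.06)
    nn,l,st,ce=cv2.connectedComponentsWithStats(b.astype(np.uint8))
    for i in range(1,nn):
        if st[i,4]>60: P=W[l==i]; print('blk',st[i],ce[i],np.median(P,0),P.min(0),P.max(0))
    r=((h<5)|(h>174))&(s>180)&(v>90)&(W[...,2]>-.01)&(W[...,2]<.05)
    nn,l,st,ce=cv2.connectedComponentsWithStats(r.astype(np.uint8))
    for i in range(1,nn):
        if st[i,4]>400:
            P=W[l==i]; print('red',st[i],P.min(0),P.max(0)); Q=P[P[:,2]>.018]; print(cv2.minAreaRect(Q[:,:2].astype(np.float32)))
    bl=M&(h>100)&(h<125)&(s>120); 
    w=M&(s<40)&(v>170)&(W[...,2]>.015)&(W[...,2]<.1)
    P=W[w]; r=cv2.minAreaRect(P[:,:2].astype(np.float32)); print('white',w.sum(),r,cv2.boxPoints(r).tolist(),P.min(0),P.max(0))
    if n=='top':
        save(c,'pics/cr.png',(360,160,450,290),4.5)
        sh=c['range_z']; S=W[130:180,280:390]; print('shelf',S[...,2].max(),W[0:180,280:390].reshape(-1,3)[W[0:180,280:390].reshape(-1,3)[:,2]>.05].min(0))
E
```

```text
top
knob 96 [244.46875    412.82291667] [ 0.47816061 -0.33950606  0.08992551] [ 0.46836218 -0.35053598  0.05187812] [ 0.48725723 -0.32823392  0.09550412]
blk [386 187  31  47 559] [400.35778175 209.98211091] [ 0.55146207 -0.31624881  0.07752505] [ 0.39908475 -0.35185236  0.06138995] [ 0.59881292 -0.15568726  1.01076461]
red [ 204  237   51   52 2496] [ 0.38936697 -0.00459611 -0.00190565] [0.49997581 0.10763695 0.02843661]
((0.4441404938697815, 0.05144200846552849), (0.1086692288517952, 0.10767022520303726), 2.7947471141815186)
white 610 ((0.5194074511528015, -0.33115649223327637), (0.23454362154006958, 0.06739841401576996), 14.997005462646484) [[0.39740970730781555, -0.328951358795166], [0.41485026478767395, -0.394054114818573], [0.6414052248001099, -0.3333616256713867], [0.6239646673202515, -0.26825886964797974]] [ 0.39983515 -0.39278573  0.02187352] [ 0.6359361  -0.27115262  0.06996556]
shelf 1.0107646097907812 [ 0.39908475 -0.29959312  0.05400207]
scene
knob 211 [235.26540284 319.18957346] [ 0.4775602  -0.34889968  0.08360372] [ 0.46509066 -0.35693427  0.04335894] [ 0.49018307 -0.3377692   0.09367379]
blk [ 325  201   46   37 1061] [348.24128181 219.52591894] [ 0.54889672 -0.33283584  0.0750562 ] [ 0.1552254  -0.89454792  0.06001757] [ 0.59966365 -0.29439075  0.49675299]
red [ 197  168   58   34 1225] [ 0.38731737 -0.01129786  0.00141426] [0.50072276 0.10866775 0.02547034]
((0.44325923919677734, 0.0485323891043663), (0.10957164317369461, 0.11457625031471252), 3.1037676334381104)
white 739 ((0.5194473266601562, -0.33348536491394043), (0.2358393371105194, 0.06982705742120743), 14.732256889343262) [[0.39652571082115173, -0.32970690727233887], [0.414282888174057, -0.3972383737564087], [0.6423689126968384, -0.337263822555542], [0.6246117353439331, -0.26973235607147217]] [ 0.3978383  -0.39642603  0.02003896] [ 0.64117403 -0.27131526  0.07071461]
```

View pics/cr.png

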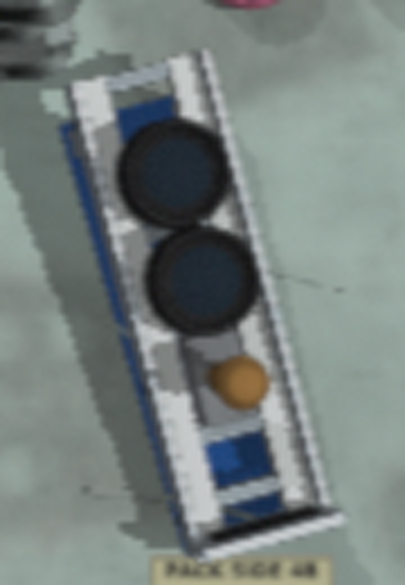

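The crop shows the knob at crop (240,380), in front of two black barrels and above a grey base between the rails, so it is the jammed stamp. It points about 15° off +x. Next I plan the approach.

```bash
cat > plan.py <<'E'
from h import *
from scipy.spatial.transform import Rotation as Ro
import json
def plan(pts,yaw,step=.03):
    """suggest rows: world waypoints from the present pose, total turn `yaw` about tool z spread evenly"""
    s=read_state(); q=s['eef_rot']; R=Ro.from_quat([q[1],q[2],q[3],q[0]])
    p=s['ee_pos']; path=[]
    for w in pts:
        n=int(np.ceil(np.linalg.norm(np.array(w)-p)/step)); path+=[(np.array(w)-p)/n]*n; p=np.array(w)
    rows=[]; a=yaw/len(path)
    for d in path:
        l=R.inv().apply(d)/.025; rows.append({k:round(float(v),2) for k,v in zip('xyz',l)}|({'az':round(a,3)} if yaw else {}))
        R=R*Ro.from_rotvec([0,0,a])
    for i in range(0,len(rows),20): print(json.dumps(rows[i:i+20]))
def delta(T,zt,xh):
    """tool-axis shift (units) and turn to reach TCP T with tool z = zt, x near xh"""
    s=read_state(); q=s['eef_rot']; R=Ro.from_quat([q[1],q[2],q[3],q[0]])
    zt=np.array(zt)/np.linalg.norm(zt); x=np.array(xh)-np.dot(xh,zt)*zt; x/=np.linalg.norm(x)
    G=Ro.from_matrix(np.c_[x,np.cross(zt,x),zt])
    print('shift',(R.inv().apply(np.array(T)-s['ee_pos'])/.025).round(2),'turn',(R.inv()*G).as_rotvec().round(3), 't',s['time'],'F',s['contact_force'].round(1),'w',round(s['width']*85.4,1),'p',s['ee_pos'].round(4))
E
python3 -c "
from plan import *
plan([(.48,.2,.23),(.48,-.2,.22),(.465,-.348,.19)],2.623)"
```

```text
[{"x": -0.92, "y": -0.69, "z": 0.0, "az": 0.069}, {"x": -0.96, "y": -0.62, "z": 0.0, "az": 0.069}, {"x": -1.0, "y": -0.55, "z": 0.0, "az": 0.069}, {"x": -1.04, "y": -0.48, "z": 0.0, "az": 0.069}, {"x": -1.07, "y": -0.41, "z": 0.0, "az": 0.069}, {"x": -1.1, "y": -0.34, "z": 0.0, "az": 0.069}, {"x": -1.12, "y": -0.26, "z": 0.0, "az": 0.069}, {"x": -1.13, "y": -0.18, "z": 0.0, "az": 0.069}, {"x": -1.14, "y": -0.1, "z": 0.0, "az": 0.069}, {"x": -1.15, "y": -0.02, "z": 0.0, "az": 0.069}, {"x": -1.14, "y": 0.06, "z": 0.0, "az": 0.069}, {"x": -1.14, "y": 0.13, "z": 0.0, "az": 0.069}, {"x": -1.13, "y": 0.21, "z": 0.0, "az": 0.069}, {"x": -1.11, "y": 0.29, "z": 0.0, "az": 0.069}, {"x": -1.09, "y": 0.37, "z": 0.0, "az": 0.069}, {"x": -1.06, "y": 0.44, "z": 0.0, "az": 0.069}, {"x": -1.03, "y": 0.51, "z": 0.0, "az": 0.069}, {"x": -0.99, "y": 0.58, "z": 0.0, "az": 0.069}, {"x": -1.14, "y": -0.08, "z": 0.03, "az": 0.069}, {"x": -1.14, "y": -0.0, "z": 0.03, "az": 0.069}]
[{"x": -1.14, "y": 0.08, "z": 0.03, "az": 0.069}, {"x": -1.13, "y": 0.16, "z": 0.03, "az": 0.069}, {"x": -1.12, "y": 0.23, "z": 0.03, "az": 0.069}, {"x": -1.1, "y": 0.31, "z": 0.03, "az": 0.069}, {"x": -1.08, "y": 0.39, "z": 0.03, "az": 0.069}, {"x": -1.05, "y": 0.46, "z": 0.03, "az": 0.069}, {"x": -1.01, "y": 0.53, "z": 0.03, "az": 0.069}, {"x": -0.97, "y": 0.6, "z": 0.03, "az": 0.069}, {"x": -0.93, "y": 0.66, "z": 0.03, "az": 0.069}, {"x": -0.88, "y": 0.73, "z": 0.03, "az": 0.069}, {"x": -0.83, "y": 0.79, "z": 0.03, "az": 0.069}, {"x": -0.77, "y": 0.84, "z": 0.03, "az": 0.069}, {"x": -0.69, "y": 0.71, "z": 0.2, "az": 0.069}, {"x": -0.64, "y": 0.75, "z": 0.2, "az": 0.069}, {"x": -0.59, "y": 0.8, "z": 0.2, "az": 0.069}, {"x": -0.53, "y": 0.84, "z": 0.2, "az": 0.069}, {"x": -0.48, "y": 0.87, "z": 0.2, "az": 0.069}, {"x": -0.41, "y": 0.9, "z": 0.2, "az": 0.069}]
```

```bash
python3 -m handwheel '[{"x":-0.9,"y":-0.7,"az":0.07},{"x":-0.95,"y":-0.6,"az":0.07},{"x":-1,"y":-0.55,"az":0.07},{"x":-1,"y":-0.5,"az":0.07},{"x":-1,"y":-0.4,"az":0.07},{"x":-1,"y":-0.35,"az":0.07},{"x":-1,"y":-0.25,"az":0.07},{"x":-1,"y":-0.2,"az":0.07},{"x":-1,"y":-0.1,"az":0.07},{"x":-1,"y":0,"az":0.07},{"x":-1,"y":0.05,"az":0.07},{"x":-1,"y":0.1,"az":0.07},{"x":-1,"y":0.2,"az":0.07},{"x":-1,"y":0.3,"az":0.07},{"x":-1,"y":0.35,"az":0.07},{"x":-1,"y":0.4,"az":0.07}]'; python3 -c "
from plan import *
print(read_state()['qpos'].round(2))
plan([(.48,-.2,.22),(.465,-.348,.19)],2.623-16*.07)"
```

```text
[-1.21  0.51 -0.24  1.5   0.13  1.15 -0.15]
[{"x": -0.71, "y": -0.96, "z": 0.02, "az": 0.043}, {"x": -0.75, "y": -0.93, "z": 0.02, "az": 0.043}, {"x": -0.79, "y": -0.89, "z": 0.02, "az": 0.043}, {"x": -0.83, "y": -0.86, "z": 0.02, "az": 0.043}, {"x": -0.86, "y": -0.82, "z": 0.02, "az": 0.043}, {"x": -0.9, "y": -0.79, "z": 0.02, "az": 0.043}, {"x": -0.93, "y": -0.75, "z": 0.02, "az": 0.043}, {"x": -0.96, "y": -0.71, "z": 0.02, "az": 0.043}, {"x": -0.99, "y": -0.66, "z": 0.02, "az": 0.043}, {"x": -1.02, "y": -0.62, "z": 0.02, "az": 0.043}, {"x": -1.05, "y": -0.58, "z": 0.02, "az": 0.043}, {"x": -1.07, "y": -0.53, "z": 0.02, "az": 0.043}, {"x": -1.09, "y": -0.48, "z": 0.02, "az": 0.043}, {"x": -1.11, "y": -0.44, "z": 0.02, "az": 0.043}, {"x": -1.13, "y": -0.39, "z": 0.02, "az": 0.043}, {"x": -1.14, "y": -0.34, "z": 0.02, "az": 0.043}, {"x": -1.16, "y": -0.29, "z": 0.02, "az": 0.043}, {"x": -1.17, "y": -0.24, "z": 0.02, "az": 0.043}, {"x": -1.18, "y": -0.19, "z": 0.02, "az": 0.043}, {"x": -1.19, "y": -0.14, "z": 0.02, "az": 0.043}]
[{"x": -1.19, "y": -0.09, "z": 0.02, "az": 0.043}, {"x": -1.19, "y": -0.04, "z": 0.02, "az": 0.043}, {"x": -1.19, "y": 0.01, "z": 0.02, "az": 0.043}, {"x": -1.19, "y": 0.06, "z": 0.02, "az": 0.043}, {"x": -1.19, "y": 0.12, "z": 0.02, "az": 0.043}, {"x": -1.18, "y": 0.17, "z": 0.02, "az": 0.043}, {"x": -1.17, "y": 0.22, "z": 0.02, "az": 0.043}, {"x": -1.16, "y": 0.27, "z": 0.02, "az": 0.043}, {"x": -1.15, "y": 0.32, "z": 0.02, "az": 0.043}, {"x": -0.98, "y": -0.17, "z": 0.2, "az": 0.043}, {"x": -0.98, "y": -0.12, "z": 0.2, "az": 0.043}, {"x": -0.99, "y": -0.08, "z": 0.2, "az": 0.043}, {"x": -0.99, "y": -0.04, "z": 0.2, "az": 0.043}, {"x": -0.99, "y": 0.0, "z": 0.2, "az": 0.043}, {"x": -0.99, "y": 0.05, "z": 0.2, "az": 0.043}]invalid input at $[0]: expected keys x, y, z, ax, ay, az, grip
```

```bash
python3 -m handwheel '[{"x":-0.9,"y":-0.7,"z":0,"ax":0,"ay":0,"az":0.07,"grip":85},{"x":-0.95,"y":-0.6,"z":0,"ax":0,"ay":0,"az":0.07,"grip":85},{"x":-1,"y":-0.55,"z":0,"ax":0,"ay":0,"az":0.07,"grip":85},{"x":-1,"y":-0.5,"z":0,"ax":0,"ay":0,"az":0.07,"grip":85},{"x":-1,"y":-0.4,"z":0,"ax":0,"ay":0,"az":0.07,"grip":85},{"x":-1,"y":-0.35,"z":0,"ax":0,"ay":0,"az":0.07,"grip":85},{"x":-1,"y":-0.25,"z":0,"ax":0,"ay":0,"az":0.07,"grip":85},{"x":-1,"y":-0.2,"z":0,"ax":0,"ay":0,"az":0.07,"grip":85},{"x":-1,"y":-0.1,"z":0,"ax":0,"ay":0,"az":0.07,"grip":85},{"x":-1,"y":0,"z":0,"ax":0,"ay":0,"az":0.07,"grip":85},{"x":-1,"y":0.05,"z":0,"ax":0,"ay":0,"az":0.07,"grip":85},{"x":-1,"y":0.1,"z":0,"ax":0,"ay":0,"az":0.07,"grip":85},{"x":-1,"y":0.2,"z":0,"ax":0,"ay":0,"az":0.07,"grip":85},{"x":-1,"y":0.3,"z":0,"ax":0,"ay":0,"az":0.07,"grip":85},{"x":-1,"y":0.35,"z":0,"ax":0,"ay":0,"az":0.07,"grip":85},{"x":-1,"y":0.4,"z":0,"ax":0,"ay":0,"az":0.07,"grip":85}]' 40; python3 -c "
from plan import *
print(read_state()['qpos'].round(2))
plan([(.48,-.2,.22),(.465,-.348,.19)],2.623-16*.07)"
```

```text
time: 2.1
ee_pos: [0.4188, 0.268, 0.2312]
eef_rot: [0.0, 0.637, 0.77, -0.0]
contact_force: [0.1, 0.9, -0.8]
width: 0.996
[-0.71  0.31  0.12  1.83 -0.04  1.   -0.38]
[{"x": -1.18, "y": -0.07, "z": 0.03, "az": 0.068}, {"x": -1.18, "y": 0.01, "z": 0.03, "az": 0.068}, {"x": -1.18, "y": 0.09, "z": 0.03, "az": 0.068}, {"x": -1.17, "y": 0.17, "z": 0.03, "az": 0.068}, {"x": -1.15, "y": 0.25, "z": 0.03, "az": 0.068}, {"x": -1.13, "y": 0.33, "z": 0.03, "az": 0.068}, {"x": -1.11, "y": 0.41, "z": 0.03, "az": 0.068}, {"x": -1.08, "y": 0.48, "z": 0.03, "az": 0.068}, {"x": -1.04, "y": 0.55, "z": 0.03, "az": 0.068}, {"x": -1.0, "y": 0.62, "z": 0.03, "az": 0.068}, {"x": -0.96, "y": 0.69, "z": 0.03, "az": 0.068}, {"x": -0.91, "y": 0.75, "z": 0.03, "az": 0.068}, {"x": -0.85, "y": 0.81, "z": 0.03, "az": 0.068}, {"x": -0.8, "y": 0.87, "z": 0.03, "az": 0.068}, {"x": -0.74, "y": 0.92, "z": 0.03, "az": 0.068}, {"x": -0.67, "y": 0.97, "z": 0.03, "az": 0.068}, {"x": -0.69, "y": 0.71, "z": 0.2, "az": 0.068}, {"x": -0.64, "y": 0.76, "z": 0.2, "az": 0.068}, {"x": -0.58, "y": 0.8, "z": 0.2, "az": 0.068}, {"x": -0.53, "y": 0.84, "z": 0.2, "az": 0.068}]
[{"x": -0.47, "y": 0.87, "z": 0.2, "az": 0.068}, {"x": -0.41, "y": 0.9, "z": 0.2, "az": 0.068}]
```

```bash
python3 -m handwheel '[{"x":-1,"y":-0.05,"z":0,"ax":0,"ay":0,"az":0.07,"grip":85},{"x":-1,"y":0,"z":0,"ax":0,"ay":0,"az":0.07,"grip":85},{"x":-1,"y":0.1,"z":0,"ax":0,"ay":0,"az":0.07,"grip":85},{"x":-1,"y":0.15,"z":0,"ax":0,"ay":0,"az":0.07,"grip":85},{"x":-1,"y":0.25,"z":0,"ax":0,"ay":0,"az":0.07,"grip":85},{"x":-1,"y":0.3,"z":0,"ax":0,"ay":0,"az":0.07,"grip":85},{"x":-1,"y":0.4,"z":0,"ax":0,"ay":0,"az":0.07,"grip":85},{"x":-1,"y":0.5,"z":0,"ax":0,"ay":0,"az":0.07,"grip":80},{"x":-1,"y":0.55,"z":0,"ax":0,"ay":0,"az":0.07,"grip":70},{"x":-1,"y":0.6,"z":0,"ax":0,"ay":0,"az":0.07,"grip":60},{"x":-0.95,"y":0.7,"z":0,"ax":0,"ay":0,"az":0.07,"grip":60},{"x":-0.9,"y":0.75,"z":0,"ax":0,"ay":0,"az":0.07,"grip":60},{"x":-0.85,"y":0.8,"z":0,"ax":0,"ay":0,"az":0.07,"grip":60},{"x":-0.8,"y":0.9,"z":0,"ax":0,"ay":0,"az":0.07,"grip":60},{"x":-0.75,"y":0.9,"z":0,"ax":0,"ay":0,"az":0.07,"grip":60},{"x":-0.7,"y":0.95,"z":0,"ax":0,"ay":0,"az":0.07,"grip":60},{"x":-0.7,"y":0.7,"z":0.2,"ax":0,"ay":0,"az":0.07,"grip":60},{"x":-0.65,"y":0.75,"z":0.2,"ax":0,"ay":0,"az":0.07,"grip":60},{"x":-0.6,"y":0.8,"z":0.2,"ax":0,"ay":0,"az":0.07,"grip":60},{"x":-0.55,"y":0.85,"z":0.2,"ax":0,"ay":0,"az":0.07,"grip":60}]'; python3 -c "
from plan import *
print(read_state()['qpos'].round(2))
delta((.465,-.348,.18),(.151,.040,-.988),(.966,.257,0))"
```

```text
time: 4.6
ee_pos: [0.4591, -0.2692, 0.2111]
eef_rot: [0.0, 0.984, 0.179, -0.0]
contact_force: [0.1, -0.6, 0.6]
width: 0.701
[ 0.08  0.43  0.6   1.78 -0.28  1.01 -0.42]
shift [-0.89  3.03  1.24] turn [-0.008  0.157  0.099] t 4.6 F [ 0.1 -0.6  0.6] w 59.9 p [ 0.4591 -0.2692  0.2111]
```

```bash
python3 -m handwheel '[{"x":-0.2,"y":0.75,"z":0.3,"ax":0,"ay":0,"az":0.05,"grip":60},{"x":-0.2,"y":0.75,"z":0.3,"ax":0,"ay":0,"az":0.05,"grip":60},{"x":-0.15,"y":0.75,"z":0.3,"ax":0,"ay":0.08,"az":0,"grip":60},{"x":-0.1,"y":0.8,"z":0.3,"ax":0,"ay":0.08,"az":0,"grip":60},{"x":0,"y":0,"z":0,"ax":0,"ay":0,"az":0,"grip":60}]'; python3 - <<'E'
from plan import *
delta((.465,-.348,.18),(.151,.040,-.988),(.966,.257,0))
c=cam('wrist'); save(c,'pics/w1.png'); W=world(c); hsv=cv2.cvtColor(c['pixels'],cv2.COLOR_RGB2HSV); h,s,v=cv2.split(hsv)
k=(h>5)&(h<20)&(s>110)&(v>60); k=cv2.morphologyEx(k.astype(np.uint8),cv2.MORPH_OPEN,np.ones((3,3)))
n,l,st,ce=cv2.connectedComponentsWithStats(k)
for i in range(1,n):
    if st[i,4]>100: P=W[l==i]; print(st[i],ce[i],np.median(P,0),P.min(0),P.max(0), P[P[:,2]>P[:,2].max()-.004].mean(0))
R=cv2.Rodrigues(np.array(c['rvec'],float))[0]; print('cam',-R.T@np.ravel(c['tvec']))
E
```

```text
time: 5.22
ee_pos: [0.4654, -0.3477, 0.1804]
eef_rot: [-0.01, 0.989, 0.128, 0.079]
contact_force: [-1.0, -0.3, -0.0]
width: 0.703
shift [-0.02  0.01  0.01] turn [ 0.    -0.002 -0.002] t 5.225 F [-1.  -0.3 -0. ] w 60.1 p [ 0.4654 -0.3477  0.1804]
[311 198  22  22 374] [321.28877005 208.28074866] [ 0.47697244 -0.3427577   0.0910843 ] [ 0.46864573 -0.35045054  0.08800557] [ 0.51907283 -0.3329237   0.33407421] [ 0.51907283 -0.3329237   0.33407421]
cam [ 0.51907283 -0.3329237   0.33407421]
```

View pics/w1.png

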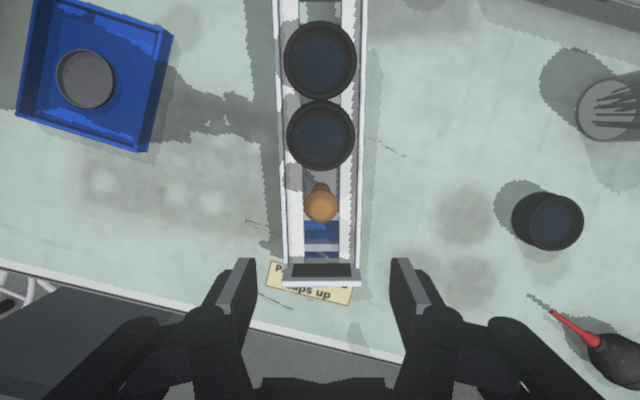

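The wrist view shows the chute vertical at column 321, with the knob at (320,207) below the barrels at (321,135) and (321,60). The knob's centre is about (0.4746, -0.3434, 0.077), as the other estimates said.

```bash
python3 -c "
from plan import *
delta((.4774,-.3427,.0585),(.151,.040,-.988),(.966,.257,0))"
```

```text
shift [-0.32 -0.01  4.9 ] turn [-0.001 -0.002  0.   ] t 5.275 F [-0.   0.5  0.4] w 60.3 p [ 0.4665 -0.3461  0.1807]
```

```bash
python3 -m handwheel '[{"x":-0.3,"y":0,"z":0.9,"ax":0,"ay":0,"az":0,"grip":60},{"x":0,"y":0,"z":1,"ax":0,"ay":0,"az":0,"grip":60},{"x":0,"y":0,"z":1,"ax":0,"ay":0,"az":0,"grip":60},{"x":0,"y":0,"z":1,"ax":0,"ay":0,"az":0,"grip":60},{"x":0,"y":0,"z":0.6,"ax":0,"ay":0,"az":0,"grip":60},{"x":0,"y":0,"z":0.4,"ax":0,"ay":0,"az":0,"grip":60},{"x":0,"y":0,"z":0,"ax":0,"ay":0,"az":0,"grip":60}]'; python3 - <<'E'
from plan import *
delta((.4774,-.3427,.0585),(.151,.040,-.988),(.966,.257,0))
save(cam('wrist'),'pics/w2.png',(160,100,480,400),2)
E
```

```text
time: 6.15
ee_pos: [0.4793, -0.3415, 0.0587]
eef_rot: [-0.011, 0.988, 0.131, 0.079]
contact_force: [-0.1, -0.7, 0.3]
width: 0.704
shift [-0.09  0.03 -0.01] turn [-0.001 -0.003  0.004] t 6.15 F [-0.1 -0.7  0.3] w 60.1 p [ 0.4793 -0.3415  0.0587]
```

View pics/w2.png

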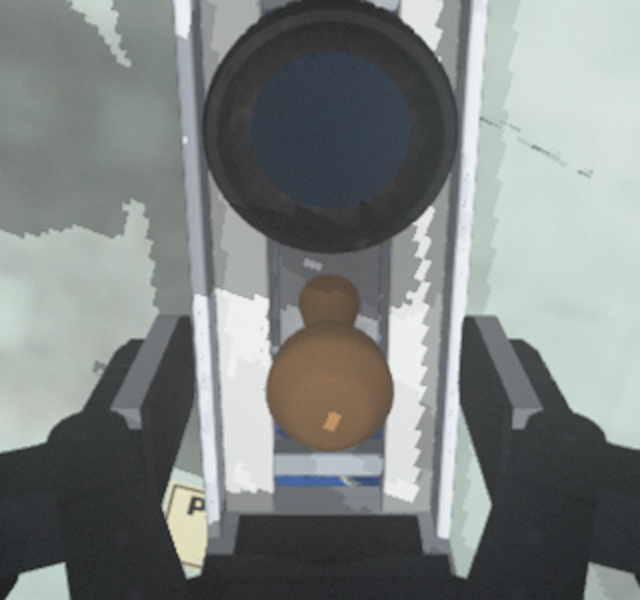

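The crop shows the knob at (330,388), centred between the pads (columns 190 and 465) and about level with their middle. Now I close.

```bash
python3 -m handwheel '[{"x":-0.08,"y":0.03,"z":0,"ax":0,"ay":0,"az":0,"grip":45},{"x":0,"y":0,"z":0,"ax":0,"ay":0,"az":0,"grip":30},{"x":0,"y":0,"z":0,"ax":0,"ay":0,"az":0,"grip":15},{"x":0,"y":0,"z":0,"ax":0,"ay":0,"az":0,"grip":15},{"x":0,"y":0,"z":0,"ax":0,"ay":0,"az":0,"grip":15},{"x":0,"y":0,"z":0,"ax":0,"ay":0,"az":0,"grip":15}]' 40; python3 - <<'E'
from plan import *
delta((.4774,-.3427,.0585),(.151,.040,-.988),(.966,.257,0))
E
```

```text
time: 6.95
ee_pos: [0.4774, -0.3433, 0.0593]
eef_rot: [-0.01, 0.988, 0.131, 0.08]
contact_force: [-2.2, 0.3, 6.2]
width: 0.261
shift [-0.   -0.03  0.03] turn [-0.    -0.004  0.004] t 6.95 F [-2.2  0.3  6.2] w 22.3 p [ 0.4774 -0.3433  0.0593]
```

```bash
python3 -m handwheel '[{"x":0,"y":0,"z":-0.3,"ax":0,"ay":0,"az":0,"grip":15},{"x":0,"y":0,"z":-0.6,"ax":0,"ay":0,"az":0,"grip":15},{"x":0,"y":0,"z":-0.8,"ax":0,"ay":0,"az":0,"grip":15},{"x":0,"y":0,"z":-0.8,"ax":0,"ay":0,"az":0,"grip":15},{"x":0,"y":0,"z":-0.8,"ax":0,"ay":0,"az":0,"grip":15},{"x":0,"y":0,"z":-0.8,"ax":0,"ay":0,"az":0,"grip":15},{"x":0,"y":0,"z":-0.8,"ax":0,"ay":0,"az":0,"grip":15},{"x":0,"y":0,"z":-0.6,"ax":0,"ay":0,"az":0,"grip":15},{"x":0,"y":0,"z":0,"ax":0,"ay":0,"az":0,"grip":15},{"x":0,"y":0,"z":0,"ax":0,"ay":0,"az":0,"grip":15}]'; python3 - <<'E'
from plan import *
delta((.4774,-.3427,.0585),(.151,.040,-.988),(.966,.257,0))
a=cam('scene'); b=cam('wrist')
save(a,'/tmp/a.png',(240,120,440,310),3); save(b,'/tmp/b.png',(160,0,480,400),1.4)
A=cv2.imread('/tmp/a.png'); B=cv2.imread('/tmp/b.png'); 
cv2.imwrite('pics/l.png',np.hstack([cv2.resize(A,(400,400)),cv2.resize(B,(320,400))]))
E
```

```text
time: 8.2
ee_pos: [0.4562, -0.3484, 0.194]
eef_rot: [-0.011, 0.988, 0.131, 0.079]
contact_force: [0.2, 0.4, -1.5]
width: 0.261
shift [0.   0.   5.49] turn [-0.001 -0.003  0.004] t 8.2 F [ 0.2  0.4 -1.5] w 22.3 p [ 0.4562 -0.3484  0.194 ]
```

View pics/l.png

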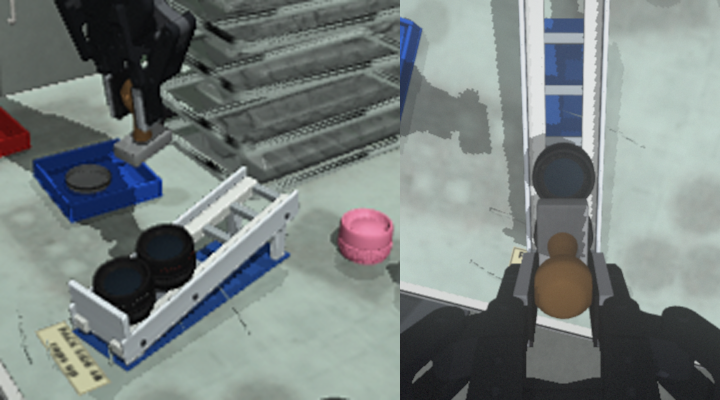

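The barrels have slid down to the stop, seen in the left panel at (120,290) and (165,255). The stamp hangs from the gripper. Next is the move over the red tray, levelling on the way.

```bash
python3 -c "
from plan import *
print(read_state()['qpos'].round(2))
delta((.444,.05,.15),(0,0,-1),(.966,.257,0))"
```

```text
[ 0.34  0.46  0.53  1.79 -0.47  0.92 -0.21]
shift [  3.37 -15.51   2.32] turn [-0.001 -0.159  0.004] t 8.3 F [ 0.2 -0.5 -0.6] w 22.5 p [ 0.4561 -0.3484  0.1936]
```

```bash
python3 -m handwheel '[{"x":0,"y":-0.3,"z":0,"ax":0,"ay":-0.08,"az":0,"grip":15},{"x":0,"y":-0.6,"z":0,"ax":0,"ay":-0.08,"az":0,"grip":15},{"x":0.2,"y":-0.9,"z":0,"ax":0,"ay":0,"az":0,"grip":15},{"x":0.25,"y":-1,"z":0,"ax":0,"ay":0,"az":0,"grip":15},{"x":0.25,"y":-1,"z":0,"ax":0,"ay":0,"az":0,"grip":15},{"x":0.25,"y":-1,"z":0,"ax":0,"ay":0,"az":0,"grip":15},{"x":0.25,"y":-1,"z":0,"ax":0,"ay":0,"az":0,"grip":15},{"x":0.25,"y":-1,"z":0,"ax":0,"ay":0,"az":0,"grip":15},{"x":0.25,"y":-1,"z":0,"ax":0,"ay":0,"az":0,"grip":15},{"x":0.25,"y":-1,"z":0,"ax":0,"ay":0,"az":0,"grip":15},{"x":0.25,"y":-1,"z":0,"ax":0,"ay":0,"az":0,"grip":15},{"x":0.25,"y":-1,"z":0,"ax":0,"ay":0,"az":0,"grip":15},{"x":0.25,"y":-1,"z":0.2,"ax":0,"ay":0,"az":0,"grip":15},{"x":0.25,"y":-1,"z":0.3,"ax":0,"ay":0,"az":0,"grip":15},{"x":0.25,"y":-1,"z":0.3,"ax":0,"ay":0,"az":0,"grip":15},{"x":0.25,"y":-0.9,"z":0.3,"ax":0,"ay":0,"az":0,"grip":15},{"x":0.2,"y":-0.6,"z":0.3,"ax":0,"ay":0,"az":0,"grip":15},{"x":0.1,"y":-0.3,"z":0.3,"ax":0,"ay":0,"az":0,"grip":15},{"x":0,"y":0,"z":0,"ax":0,"ay":0,"az":0,"grip":15},{"x":0,"y":0,"z":0,"ax":0,"ay":0,"az":0,"grip":15}]'; python3 - <<'E'
from plan import *
delta((.444,.05,.15),(0,0,-1),(.966,.257,0))
b=cam('wrist'); a=cam('scene')
save(a,'pics/t1.png',(150,90,310,210),4.5); save(b,'/tmp/b.png')
W=world(a); P=W.reshape(-1,3); p=read_state()['ee_pos']
# points just below the fingertips, seen from the scene camera
m=(np.hypot(P[:,0]-p[0],P[:,1]-p[1])<.05)&(P[:,2]>.06)&(P[:,2]<.15); Q=P[m]
print(len(Q)); [print(z,((Q[:,2]>z)&(Q[:,2]<=z+.005)).sum()) for z in np.arange(.1,.15,.005)]
W=world(b); P=W.reshape(-1,3); m=(np.hypot(P[:,0]-p[0],P[:,1]-p[1])<.05)&(P[:,2]>.1)&(P[:,2]<.142); Q=P[m]; print('base top',len(Q),np.median(Q,0)); 
r=cv2.minAreaRect(Q[:,:2].astype(np.float32)); print(r)
A=np.c_[Q[:,:2],np.ones(len(Q))]; print('plane',np.linalg.lstsq(A,Q[:,2],rcond=None)[0])
E
```

```text
time: 10.8
ee_pos: [0.4452, 0.0512, 0.152]
eef_rot: [0.0, 0.991, 0.131, 0.0]
contact_force: [0.0, -0.3, -0.3]
width: 0.259
shift [-0.06  0.03  0.08] turn [ 0.001 -0.     0.003] t 10.8 F [ 0.  -0.3 -0.3] w 22.1 p [0.4452 0.0512 0.152 ]
181
0.1 0
0.10500000000000001 0
0.11000000000000001 0
0.11500000000000002 0
0.12000000000000002 9
0.12500000000000003 42
0.13000000000000003 46
0.13500000000000004 63
0.14000000000000004 13
0.14500000000000005 8
base top 2678 [0.45967766 0.05709021 0.13428609]
((0.45365166664123535, 0.05473675578832626), (0.03422487527132034, 0.025992343202233315), 15.280449867248535)
plane [-0.12646631 -0.02140925  0.1933607 ]
```

View pics/t1.png

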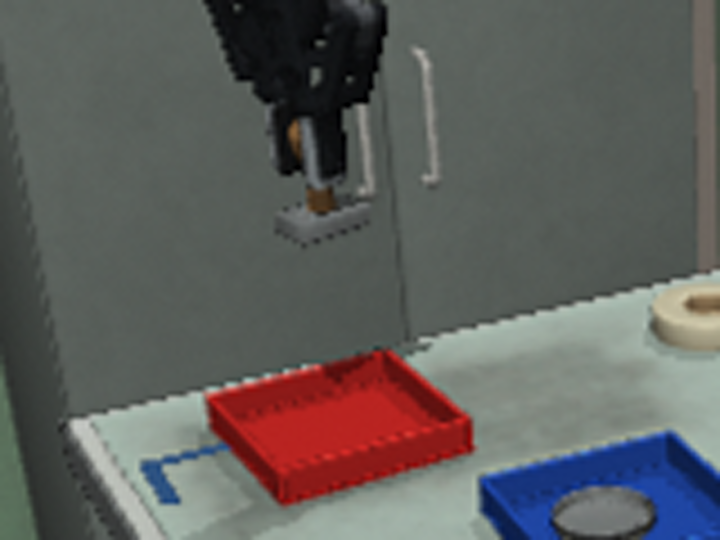

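```bash
python3 - <<'E'
from plan import *
b=load('wrist'); W=world(b); s=cv2.cvtColor(b['pixels'],cv2.COLOR_RGB2HSV)[...,1]
p=read_state()['ee_pos']; print(p)
m=(s<60)&(np.hypot(W[...,0]-p[0],W[...,1]-p[1])<.05)&(W[...,2]>.1)&(W[...,2]<.142)
m=cv2.erode(m.astype(np.uint8),np.ones((5,5)))>0; Q=W[m]
u=np.array([.966,.257]); a=(Q[:,:2]-p[:2])@u; l=(Q[:,:2]-p[:2])@np.array([-.257,.966])
for i in range(-20,30,4):
    k=(a>i/1e3)&(a<=(i+4)/1e3)
    if k.sum()>10: print(i,k.sum(),np.median(Q[k,2]).round(4),l[k].min().round(3),l[k].max().round(3))
k=a>.008; A=np.c_[a[k],l[k],np.ones(k.sum())]; print(np.linalg.lstsq(A,Q[k,2],rcond=None)[0])
E
```

```text
[0.44532723 0.05132665 0.1522052 ]
-4 66 0.1344 -0.01 0.012
0 69 0.1346 -0.01 0.012
4 90 0.1342 -0.011 0.012
8 169 0.1343 -0.011 0.012
12 334 0.1343 -0.011 0.012
16 301 0.1344 -0.01 0.012
20 353 0.1344 -0.01 0.012
24 277 0.1333 -0.01 0.012
[-0.07861418  0.01080111  0.13551122]
```

The base is level, and its top at z = 0.134 puts the underside about 30 mm below the TCP. The view shows the stamp hanging above the tray. I descend to just above the floor, then creep down.

```bash
python3 -m handwheel '[{"x":-0.1,"y":0,"z":0.6,"ax":0,"ay":0,"az":0,"grip":15},{"x":-0.1,"y":0,"z":0.8,"ax":0,"ay":0,"az":0,"grip":15},{"x":0,"y":0,"z":0.8,"ax":0,"ay":0,"az":0,"grip":15},{"x":0,"y":0,"z":0.8,"ax":0,"ay":0,"az":0,"grip":15},{"x":0,"y":0,"z":0.7,"ax":0,"ay":0,"az":0,"grip":15},{"x":0,"y":0,"z":0.5,"ax":0,"ay":0,"az":0,"grip":15},{"x":0,"y":0,"z":0.3,"ax":0,"ay":0,"az":0,"grip":15},{"x":0,"y":0,"z":0,"ax":0,"ay":0,"az":0,"grip":15},{"x":0,"y":0,"z":0,"ax":0,"ay":0,"az":0,"grip":15}]'; python3 -m handwheel '[{"x":0,"y":0,"z":0.04,"ax":0,"ay":0,"az":0,"grip":15},{"x":0,"y":0,"z":0.04,"ax":0,"ay":0,"az":0,"grip":15},{"x":0,"y":0,"z":0,"ax":0,"ay":0,"az":0,"grip":15}]'
```

```text
time: 12.02
ee_pos: [0.4406, 0.0508, 0.0398]
eef_rot: [-0.0, 0.991, 0.131, 0.0]
contact_force: [-0.8, -0.1, -0.2]
width: 0.26
time: 12.4
ee_pos: [0.4403, 0.0509, 0.0375]
eef_rot: [-0.0, 0.991, 0.132, 0.0]
contact_force: [0.1, -0.7, -0.4]
width: 0.26
```

```bash
for i in 1 2 3; do python3 -m handwheel '[{"x":0,"y":0,"z":0.05,"ax":0,"ay":0,"az":0,"grip":15},{"x":0,"y":0,"z":0,"ax":0,"ay":0,"az":0,"grip":15}]'; done
```

```text
time: 12.65
ee_pos: [0.4402, 0.0508, 0.0361]
eef_rot: [-0.0, 0.991, 0.132, -0.0]
contact_force: [-0.2, -0.0, -0.9]
width: 0.262
time: 12.9
ee_pos: [0.4403, 0.0508, 0.0348]
eef_rot: [0.0, 0.991, 0.131, -0.0]
contact_force: [1.4, -0.2, -0.8]
width: 0.266
time: 13.15
ee_pos: [0.4402, 0.0508, 0.0337]
eef_rot: [-0.0, 0.991, 0.131, 0.0]
contact_force: [-1.5, 0.6, 1.9]
width: 0.258
```

```bash
python3 -m handwheel '[{"x":0,"y":0,"z":0.04,"ax":0,"ay":0,"az":0,"grip":15},{"x":0,"y":0,"z":0,"ax":0,"ay":0,"az":0,"grip":15}]'; python3 - <<'E'
from h import *
a=cam('scene'); save(a,'pics/t2.png',(150,110,310,230),4.5)
E
```

```text
time: 13.4
ee_pos: [0.4403, 0.051, 0.0335]
eef_rot: [-0.001, 0.991, 0.131, 0.0]
contact_force: [-4.1, 1.2, 16.7]
width: 0.262
```

View pics/t2.png

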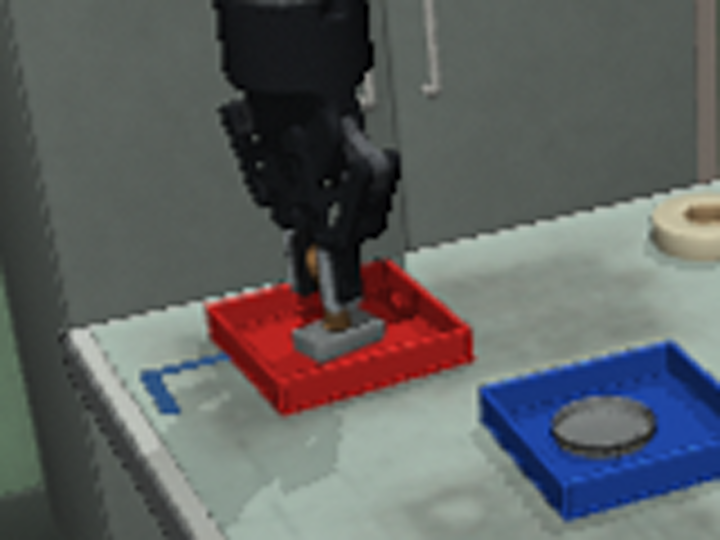

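The force has risen to 17 N and the view shows the base on the tray floor at (340,335). I ease off, open gently and back straight up.

```bash
python3 -m handwheel '[{"x":0,"y":0,"z":-0.03,"ax":0,"ay":0,"az":0,"grip":15},{"x":0,"y":0,"z":0,"ax":0,"ay":0,"az":0,"grip":22},{"x":0,"y":0,"z":0,"ax":0,"ay":0,"az":0,"grip":26},{"x":0,"y":0,"z":0,"ax":0,"ay":0,"az":0,"grip":34},{"x":0,"y":0,"z":0,"ax":0,"ay":0,"az":0,"grip":46},{"x":0,"y":0,"z":0,"ax":0,"ay":0,"az":0,"grip":56},{"x":0,"y":0,"z":0,"ax":0,"ay":0,"az":0,"grip":56}]' 20 && python3 -m handwheel '[{"x":0,"y":0,"z":-0.3,"ax":0,"ay":0,"az":0,"grip":56},{"x":0,"y":0,"z":-0.7,"ax":0,"ay":0,"az":0,"grip":56},{"x":0,"y":0,"z":-1,"ax":0,"ay":0,"az":0,"grip":56},{"x":0,"y":0,"z":-1,"ax":0,"ay":0,"az":0,"grip":56},{"x":0,"y":0,"z":-1,"ax":0,"ay":0,"az":0,"grip":56},{"x":0,"y":0,"z":-1,"ax":0,"ay":0,"az":0,"grip":56},{"x":0,"y":0,"z":-0.7,"ax":0,"ay":0,"az":0,"grip":56},{"x":0,"y":0,"z":0,"ax":0,"ay":0,"az":0,"grip":56},{"x":0,"y":0,"z":0,"ax":0,"ay":0,"az":0,"grip":56}]'; python3 - <<'E'
from h import *
a=cam('scene'); save(a,'pics/f.png',(150,110,410,310),3)
W=world(a); h,s,v=cv2.split(cv2.cvtColor(a['pixels'],cv2.COLOR_RGB2HSV))
k=(h>5)&(h<20)&(s>110)&(v>60)&(np.hypot(W[...,0]-.444,W[...,1]-.05)<.05)&(W[...,2]<.1); Q=W[k]; print('knob',np.median(Q,0),Q.max(0))
c=cam('top'); W=world(c); v=c['pixels'].max(2); u=np.array([.966,.257]); o=np.array([.482,-.342])
k=(v<75)&(abs((W[...,:2]-o)@[-.257,.966])<.03)&(W[...,2]>.055)&(W[...,2]<.12); k[:165]=0;k[:,:360]=0;k[290:]=0
x=(W[k][:,:2]-o)@u; print('barrel span along chute',np.percentile(x,[0,2,50,98,100]).round(3))
E
```

```text
time: 14.32
ee_pos: [0.4403, 0.0508, 0.0334]
eef_rot: [0.0, 0.991, 0.132, -0.0]
contact_force: [0.1, -0.2, 0.3]
width: 0.655
time: 15.45
ee_pos: [0.4399, 0.0509, 0.1755]
eef_rot: [-0.0, 0.991, 0.132, -0.0]
contact_force: [-0.5, -0.3, -0.6]
width: 0.657
knob [0.44255037 0.04507898 0.05366794] [0.45494367 0.05402399 0.06810487]
barrel span along chute [-0.071 -0.068 -0.014  0.028  0.033]
```

View pics/f.png

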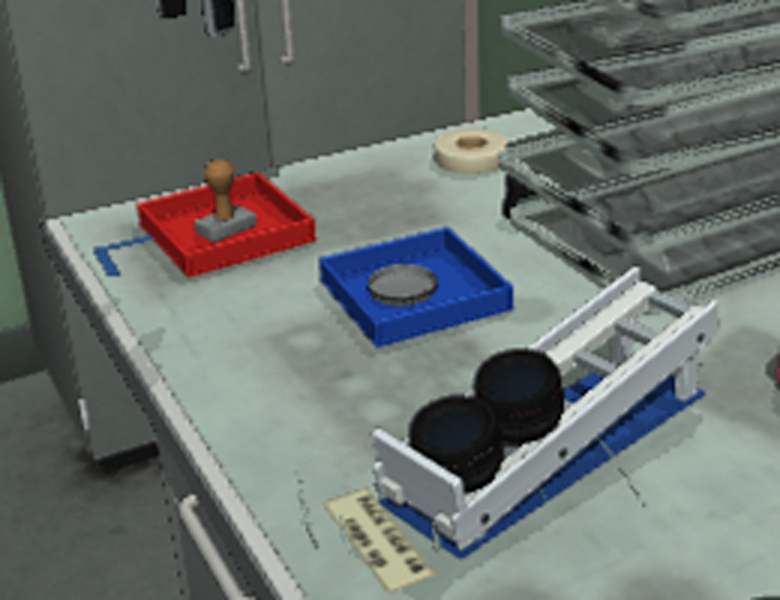

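The stamp stands upright in the red tray at (225,200). Both barrels rest against the stop at (455,440) and (520,395), and the gripper is clear of everything.

```bash
python3 -c "
from h import *
print(job.finish_job(), read_state()['time'])"
```

```text
the job is handed in; nothing more can be done
the job is handed in; nothing more can be done
```

The stamp is out of the chute and standing upright near the middle of the red tray, and both lens barrels have slid down to the end stop. I gripped the stamp by its knob and lifted it along the chute's 9° tilt. I levelled it on the way to the tray and lowered it until it touched the floor before opening the fingers. The job was handed in with the robot clock at about 15.6 s.

Last checks:
- **Stamp:** the knob top measured 0.068 m against the 0.066 m expected for an upright stamp on the tray floor. The picture shows it upright and clear of the walls.
- **Barrels:** they span about x = -71 to +33 mm along the chute. That puts the rear barrel near +4 mm, as the task describes.
- **Forces:** the highest reading shown was about 17 N, when the stamp met the tray floor. The gripper was well above the tray and touching nothing at hand-in.

No checks failed. Two readings disagreed:
- **Grip opening:** the fingers closed to 22 mm on the 26 mm knob.
- **Hanging base:** one slope fit suggested the base was tilted while it hung, but closer height readings across it were flat to about 1 mm.

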